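# Rack two walnut dash panels on edge and close the keeper bar

### The arm

A 6-joint arm with a two-finger parallel gripper is mounted at the origin on a cart in front of the work surface, level with it; the furniture and walls round the work are solid. World frame = base frame: x ahead of the robot, y to its left, z up, the work surface at z = 0. Lengths are in mm, angles in rad, forces in N, time in s.
With the tool pointing down it reaches from about 425 to 1125 mm from the base axis. Payload 14.9 kg.
Tool frame: the origin (TCP) lies at the very end of the fingers, on their centre line; the grasp point (between the pads) lies 19 mm behind it; z points along the fingers, y is the line along which they close (so a half turn about z gives the same grasp; the last joint's range is limited). The gripper opens to 91 mm and grips with 3 to 60 N. Pads are 32 mm wide; open, the fingers measure 118 mm over their backs; the gripper's body (76 mm by 178 mm) begins 60 mm behind the grasp point.
Start: joints at [1.295, 0.379, 1.734, -0, 1.028, -0.033], TCP at [168.302, 679.48, 213.932] pointing down, gripper open.
Joint ranges: [-2.77, 2.77], [-0.74, 2.19], [0, 2.66], [-1.06, 4.2], [0.31, 2.87], [-3.08, 3.08]. Speed limits (rad/s): [1.89, 1.89, 2.39, 3.14, 3.14, 3.14].

### API

Orientations are given as a unit quaternion [w, x, y, z].
In Python, from rig import bot gives the robot as it stands.
- The arm moves only by the tool creep_tool, called after ">>>" as name(argument=value, ...) on one line, values as JSON. Schema: {"type":"object","properties":{"plan":{"type":"object","properties":{"moves":{"type":"array","items":{"type":"array","items":{"type":"number"},"minItems":6,"maxItems":6},"minItems":1,"maxItems":8}},"additionalProperties":false,"required":["moves"]},"aperture":{"type":"number"},"force":{"type":"number"},"only":{"type":"string"},"quiet":{"type":"boolean"},"lines":{"type":"string"}},"required":["plan"],"additionalProperties":false}. plan is an object whose key "moves" holds a list of rows, 1 to 8 of them, each of 6 numbers: dx, dy, dz in mm, then a rotation vector rx, ry, rz in rad; each row shifts and turns the commanded pose from where the row before left it, along the tool's axes as they then stand; what a row does not reach is not made up. A row lasts 1/8 s, in which the tool goes at most 62.5 mm and 0.188 rad, less where a joint would pass 70% of its speed; a pose out of reach is approached as far as the arm can. aperture is the opening from 0.0 (shut) to 1.0 (fully open), set as the call begins (left out keeps the last). The fingers move at their own pace and stop on an object; force is the grip in N (left out, the last holds). Time passes only in rows, so rows that do not move let the fingers close. The tool returns the time, the measured TCP pose, the force, the opening and the grip force at its end. only (a regular expression) keeps the lines of the reply that match it, lines (a string "A,B") keeps lines A to B, and quiet returns only ok. Input that does not fit is refused with a message, and nothing moves.
- bot.read_state(): the state, without advancing time (a new reading comes with each control period).
- bot.snapshot(name): name is "side" or "top" or "wrist"; returns a dict with "image" (400x640x3 uint8, red, green, blue), "fov_y" (degrees; the focal length in pixels is half the picture's height over the tangent of half this angle, whatever the lens; pixels are square), "cx", "cy" (the principal point, pixels), "k1" (the pictures are not rectified: a ray, as slopes to the right and down, at radius r is drawn at 1 + k1 r^2 times it, then the intrinsics apply), "R" (3x3) and "t" (3): a world point X has camera coordinates R X + t; the wrist camera has in their place "hand_eye" (4x4, takes a point from camera to tool coordinates, whose origin is the TCP and whose axes are the flange's). Camera axes: x right, y down, z forward; pixel columns grow to the right and rows downward; lengths in mm; the calibration is good to about 2 mm. A picture is of the moment at which its call begins: read the wrist's pose just before it. There is no depth.
- bot.sign_off(): hands the job in; it is judged then, once.
The state is a dict: "t": time; "joints": joint angles; "joint_vel": joint speeds; "joint_efforts": joint torques, N m; "ee_pos": TCP position; "eef_rot": TCP orientation; "contact_force": force on the tool from outside, world axes, zero at the start; "moment": the same for the moment, N m; "opening": opening from 0.0 (shut) to 1.0 (fully open); "grasp_force": force on a finger pad.
Only numpy, scipy, OpenCV 4.12 (cv2) and the standard library are available. Lean on these libraries where they do the work, as an engineer would, in place of code of your own. Each camera call takes 0.05 s, during which the arm holds its last target. There are 200 camera calls.

### The job

Load the two sanded walnut panels that lean on the easel into the carrying rack so that they can go to the spray booth: stand each upright on its lower long edge in the free slot that suits its thickness, the thin panel in the narrow slot nearest the robot and the thick one in the wide middle slot, facing either way, fully down and about centred across the rack's two comb rails. Then swing the hinged keeper bar over the panels until it is fully closed, and leave the panel already in the rack and the other things round about where they are.

Things in the scene. Friction and masses are not known exactly. Their poses are not given: they have to be found in the camera images.
- rack: fixed wooden carrying rack, base 216 x 132 x 12 mm; origin: centre of its underside, on the table. Three slots follow one another along x at x = -50 (narrow, nearest the robot), 0 (wide), +50 mm (narrow, taken); slots run along y; z up. Slots are notches in two comb rails 14 mm thick at y = -30 and +30 mm, which rise to z = 58 mm; floor of the slots at z = 12 mm, mouths rounded 5 mm
- thin_slot (a point): middle of the floor of the free narrow slot, 11 mm wide, 46 mm deep; axes as the rack's. A seated panel reaches 85 mm above this point, 39 mm above the rails
- thick_slot (a point): middle of the floor of the free wide slot, 17 mm wide, 46 mm deep; axes as the rack's. Round the slots stand two rest posts (12 x 18 mm, at rack x = -96 and +96, y = 0, to z = 100 mm) and two dark hinge ears (same x, y = +56, to z = 80 mm)
- keeper (a joint): keeper, a U of 8 mm rod. 0 = closed: bar along rack x over y = 0, centre at z = 104 mm, on the rest posts, 3 mm over seated panels; grows as the bar swings up and over to the rack's +y side, to 2.55. Starts at 2.0 to 2.5. Hinge line: parallel to rack x at rack y = +56, z = 70 mm; the bar is 65.5 mm from it. Stays where it is left (friction about 1.2 N at the bar); stop at 0, no catch
- keeper_grip (a point): middle of the red sleeve on the keeper bar, on the bar's axis: 12 mm in diameter, 38 mm long, parallel to the rack's x, overhanging the rack's end away from the robot at rack x = +129 mm (the U's arms are at x = -105 and +105 mm). Moves with the keeper; can be held from above and carried round the hinge line
- easel: fixed plywood easel, 262 mm wide, a trough tipped 35 degrees. Origin: centre of its underside; y along its width, x the way the panels face, z up. Ledge and back board meet at x = 0, z = 30 mm; the board (8 mm thick) rises 52 mm toward -x and covers that much of the panels' backs: their upper 33 mm is bare on both sides. Panels stand 64 mm either side of its middle
- thin_panel: dark walnut panel with three round black switch holes in steel rims, 110 wide x 85 high x 8 mm thick, about 70 g. Origin: middle of the lower edge on its back face; x through the thickness (wood from x = 0 to 8 mm), y along the width, z from lower to upper edge. Starts on the easel with its top tipped 35 degrees from vertical (away from the robot); the two panels may have changed places
- thin_panel_foot (a point): middle of the thin panel's lower edge (centre of its thickness)
- thin_panel_top (a point): middle of the thin panel's upper edge (centre of its thickness)
- thick_panel: dark walnut panel with a round brass lock and a brass strip on its front, 110 wide x 85 high x 14 mm thick, about 120 g. Origin: middle of the lower edge on its back face; x through the thickness (wood from x = 0 to 14 mm), y along the width, z from lower to upper edge. Starts on the easel with its top tipped 35 degrees from vertical (away from the robot); the two panels may have changed places
- thick_panel_foot (a point): middle of the thick panel's lower edge (centre of its thickness)
- thick_panel_top (a point): middle of the thick panel's upper edge (centre of its thickness)
- racked_panel: walnut panel with two larger round holes, 110 x 85 x 8 mm, already standing in the rack's rear slot; stays there. Origin on its back face, middle of the lower edge
- dust_brush: flat brush with wooden handle, 179 mm long, 12 mm thick, lying at the table edge nearest the robot; bystander, origin under its middle
- mug: yellow mug, 92 mm high, bystander at the right front; origin under its middle
- tin: round blue polish tin, 70 mm across, 26 mm high, bystander behind the easel; origin under its middle
- black_tape: roll of black tape, 56 mm across, 19 mm high, lying left of the rack; bystander, origin under its middle

How it is judged:
By the outcome, as a careful person would: the job done as asked, in the order asked, and still so for the second after the job is handed in, with the robot touching nothing.
It also fails if it takes over 72 s, if anything falls off the work surface, if the arm or the gripper's body presses on something with over 40 N, if the wrist force passes 120 N, or if a joint passes its speed limit or range.

## Working session

There is one attempt and no reset: what is moved stays moved. The work goes in short steps, Python scripts to look and compute and a tool call to move; the robot and the scene stay as the last step left them, time stands still between calls to the robot, and variables do not carry over. Pictures are saved under pics/ and viewed, at most 10 in all, crops included, and the job is handed in when it is done.

```bash
ls; mkdir -p pics
```

Create h.py:
```python
import numpy as np, cv2
from scipy.spatial.transform import Rotation as Ro
from rig import bot
def snap(n,fn=None):
    s=bot.read_state(); c=bot.snapshot(n); c['state']=s
    if fn: cv2.imwrite('pics/'+fn,c['image'][:,:,::-1])
    if n=='wrist':
        H=np.array(c['hand_eye']); q=s['eef_rot']; R=Ro.from_quat([q[1],q[2],q[3],q[0]]).as_matrix()
        T=np.eye(4);T[:3,:3]=R;T[:3,3]=s['ee_pos'];W=np.linalg.inv(T@H); c['R']=W[:3,:3];c['t']=W[:3,3]
    c['f']=200/np.tan(np.radians(c['fov_y'])/2); c['R']=np.array(c['R']);c['t']=np.array(c['t'])
    return c
def ray(c,u,v):
    d=np.array([u-c['cx'],v-c['cy']])/c['f']; p=d.copy()
    for _ in range(20): p=d/(1+c['k1']*(p@p))
    w=c['R'].T@np.array([p[0],p[1],1]); return -c['R'].T@c['t'], w/np.linalg.norm(w)
def onz(c,u,v,z):
    o,w=ray(c,u,v); return o+w*(z-o[2])/w[2]
def tri(c1,p1,c2,p2):
    A=np.zeros((3,3));b=np.zeros(3);L=[ray(c1,*p1),ray(c2,*p2)]
    for o,w in L:
        P=np.eye(3)-np.outer(w,w);A+=P;b+=P@o
    X=np.linalg.solve(A,b); return X,[np.linalg.norm((np.eye(3)-np.outer(w,w))@(X-o)) for o,w in L]
def proj(c,X):
    p=c['R']@np.array(X)+c['t'];p=p[:2]/p[2];return p*(1+c['k1']*(p@p))*c['f']+[c['cx'],c['cy']]
```

Run:
```python
from h import *
for n in('side','top','wrist'):
    c=snap(n,n+'0.png'); print(n,c['f'],c['k1'],-c['R'].T@c['t'],c['R'][2])
print(bot.read_state())
```

```text
pics
rig.py
side 494.7971481863354 -0.09387456288559044 [ 406.19083932 1075.42107051  582.68796664] [ 0.09355871 -0.91506043 -0.39231515]
top 453.46153816800177 -0.095101515342876 [ 320.77221933  -86.40435673 1391.78818019] [ 0.12942811 -0.00450558 -0.99157857]
wrist 296.7677643421081 -0.010199930653546444 [ 90.42800229 698.46004721 385.37370846] [ 0.27198281 -0.068542   -0.95985798]
{'t': 0.15, 'joints': array([ 1.29470636e+00,  3.79268781e-01,  1.73462601e+00, -7.22348681e-06,
        1.02853286e+00, -3.32823348e-02]), 'joint_vel': array([ 0.00108636, -0.00350492, -0.00222793, -0.00095038,  0.00146391,
       -0.00035699]), 'joint_efforts': array([ 1.07962460e-03, -7.64117932e+01, -4.34650183e+01,  6.51446613e-02,
        4.10239643e-02, -1.19381957e-04]), 'ee_pos': array([168.21435273, 679.18212699, 213.46266823]), 'eef_rot': array([-6.12679954e-05,  1.21103946e-01,  9.92639743e-01, -4.12989447e-04]), 'contact_force': array([-0.30060715,  0.23356709,  0.20966221]), 'moment': array([ 0.01301602, -0.01797003, -0.06279601]), 'grasp_force': 0.0, 'opening': 1.005057926337456}
```

View pics/top0.png

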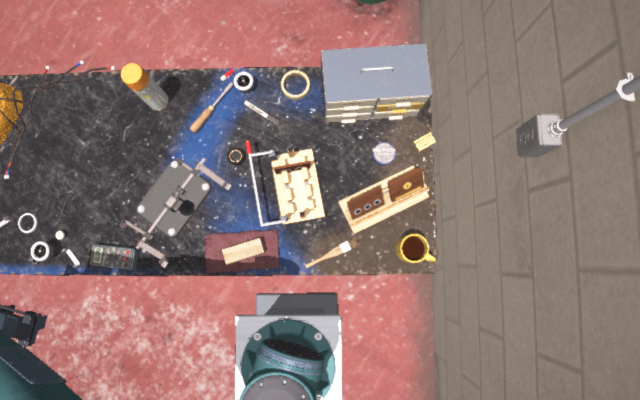

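View pics/side0.png

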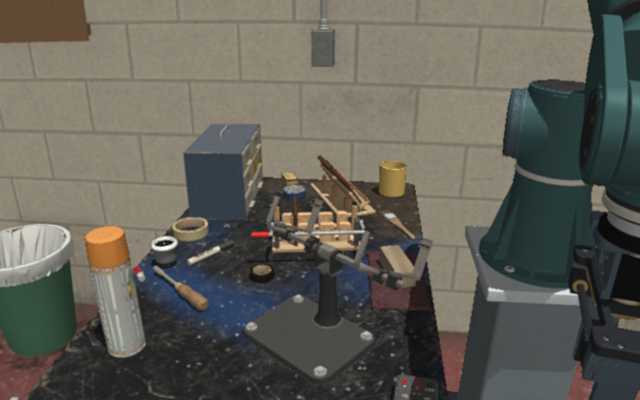

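The top view shows the rack at about (297,187) with the open keeper on its left and its red sleeve at (250,148). The easel is at (385,197), with the thin panel on the left at (370,203) and the thick one with brass on the right at (408,185). The side view shows the keeper's red sleeve at (262,235) and a vise stand in front of the rack.

Run:
```python
from h import *
c=snap('top')
for n,u,v,z in [('rack',297,187,12),('racktopL',275,152,58),('rack corner br',325,218,0),('easel',385,200,50),('thinpanel',368,203,60),('thick',406,184,60),('sleeve',250,148,110),('vise top',225,180,100)]:
    print(n,onz(c,u,v,z).round())
s=bot.read_state();q=s['eef_rot'];print(Ro.from_quat([q[1],q[2],q[3],q[0]]).as_matrix().round(3))
im=cv2.resize(c['image'][120:260,210:450],None,fx=3.3,fy=3.3,interpolation=cv2.INTER_CUBIC);cv2.imwrite('pics/t1.png',im[:,:,::-1])
print(np.array(snap('wrist')['hand_eye']).round(3))
```

```text
rack [539. -31.  12.]
racktopL [639.  33.  58.]
rack corner br [ 444. -116.    0.]
easel [ 492. -295.   50.]
thinpanel [ 482. -243.   60.]
thick [ 538. -358.   60.]
sleeve [640. 101. 110.]
vise top [548. 175. 100.]
[[-0.971  0.24  -0.   ]
 [ 0.24   0.971 -0.001]
 [ 0.    -0.001 -1.   ]]
[[-0.00000e+00 -9.60000e-01 -2.81000e-01  8.01600e+01]
 [ 1.00000e+00 -0.00000e+00 -0.00000e+00 -1.04000e-01]
 [ 0.00000e+00 -2.81000e-01  9.60000e-01 -1.71988e+02]
 [ 0.00000e+00  0.00000e+00  0.00000e+00  1.00000e+00]]
```
View pics/t1.png

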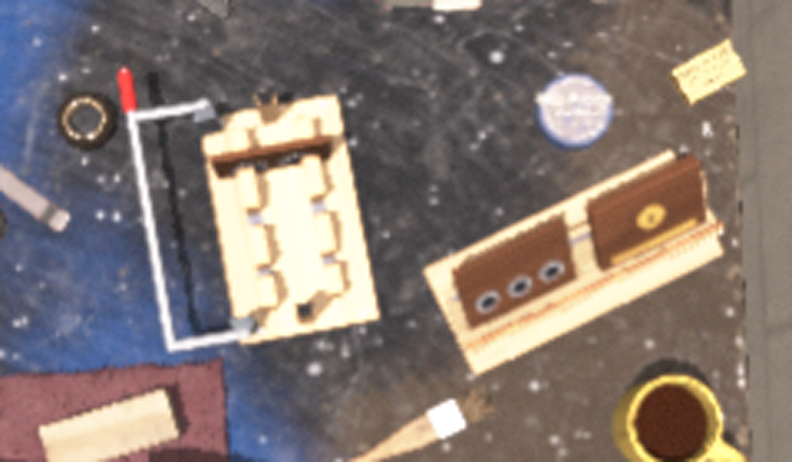

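The enlarged top view confirms the layout: the rack is yawed about 8°, the easel faces the robot at about 26°, and the free slots are near (250,290) and (265,240). Next I'll raise the arm and swing it over the scene for closer wrist views.

>>> creep_tool(plan={"moves": [[-30,-33,-20,0,0,0],[-38,-41,-20,0,0,0],[-38,-41,-20,0,0,0],[-38,-41,-20,0,0,0],[-38,-41,-15,0,0,0],[-38,-41,-10,0,0,0],[-38,-41,0,0,0,0],[-38,-41,0,0,0,0]]})

```text
t: 1.25
ee_pos: [379.2, 296.1, 319.2]
eef_rot: [0.0, 0.121, 0.993, 0.0]
contact_force: [0.8, 0.5, -0.3]
opening: 1.001
grasp_force: 0.0
```

>>> creep_tool(plan={"moves": [[-38,-41,0,0,0,0],[-38,-41,0,0,0,0],[-38,-41,0,0,0,0],[-38,-41,0,0,0,0],[-38,-41,0,0,0,0.1],[0,0,0,0,0,0.187],[0,0,0,0,0,0.187],[0,0,0,0,0,0.187]]})

```text
t: 2.25
ee_pos: [513.8, 52.8, 318.9]
eef_rot: [-0.0, 0.44, 0.898, -0.0]
contact_force: [-0.1, 0.4, -0.0]
opening: 0.997
grasp_force: 0.0
```

>>> creep_tool(plan={"moves": [[0,0,0,0,0,0.187],[0,0,0,0,0,0],[0,0,0,0,0,0]]})

```text
t: 2.62
ee_pos: [513.8, 53.0, 318.9]
eef_rot: [-0.0, 0.517, 0.856, -0.0]
contact_force: [-0.8, -0.4, -0.4]
opening: 1.0
grasp_force: 0.0
```

Run:
```python
from h import *
c=snap('wrist','w1.png'); import pickle; pickle.dump(c,open('w1.pkl','wb'))
s=c['state'];q=s['eef_rot'];print(s['joints'],s['ee_pos'],Ro.from_quat([q[1],q[2],q[3],q[0]]).as_matrix().round(3))
```

```text
[ 5.77463108e-02 -3.67361086e-02  2.02157339e+00 -2.52367699e-05
  1.15680358e+00 -4.26598996e-01] [513.7691964   53.0339799  318.90829145] [[-0.466  0.885 -0.   ]
 [ 0.885  0.466 -0.   ]
 [-0.    -0.    -1.   ]]
```

View pics/w1.png

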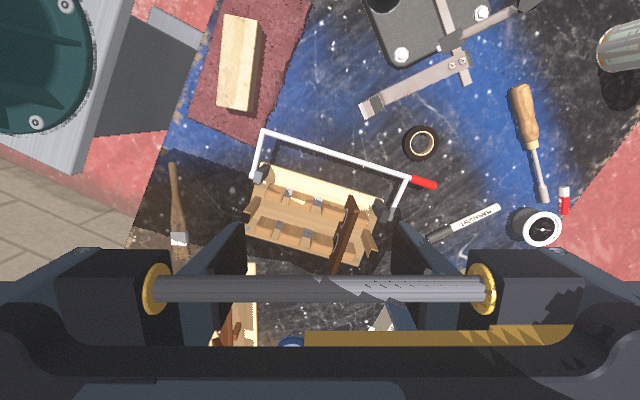

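The wrist view shows the rack at (310,215) with the keeper's red sleeve at (423,183), and the fingers hiding the lower half of the frame. I'll take a second rack view, then move over the easel.

>>> creep_tool(plan={"moves": [[-38,-15,0,0,0,0],[-38,-15,0,0,0,0],[-38,-15,0,0,0,0],[0,0,0,0,0,0]]})

```text
t: 3.18
ee_pos: [526.7, -70.7, 318.9]
eef_rot: [0.0, 0.519, 0.855, -0.0]
contact_force: [0.1, 0.8, -0.3]
opening: 1.001
grasp_force: 0.0
```

Run:
```python
from h import *
c=snap('wrist','w2.png'); import pickle; pickle.dump(c,open('w2.pkl','wb'))
```

>>> creep_tool(plan={"moves": [[-40,-19,0,0,0,0],[-40,-19,0,0,0,0],[-40,-19,10,0,0,0],[-40,-19,10,0,0,0],[-40,-19,15,0,0,0],[-40,-19,15,0,0,0],[-26,-14,10,0,0,0],[0,0,0,0,0,0]]})

```text
t: 4.22
ee_pos: [535.8, -364.1, 257.9]
eef_rot: [-0.001, 0.519, 0.855, 0.0]
contact_force: [0.0, 0.1, -0.7]
opening: 1.002
grasp_force: 0.0
```

Run:
```python
from h import *
c=snap('wrist','w3.png'); import pickle; pickle.dump(c,open('w3.pkl','wb'))
a=cv2.imread('pics/w2.png')[60:330,150:550];b=cv2.imread('pics/w3.png')[0:330,100:500]
cv2.imwrite('pics/m.png',np.vstack([a,b]) )
```

```text
(no output)
```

View pics/m.png

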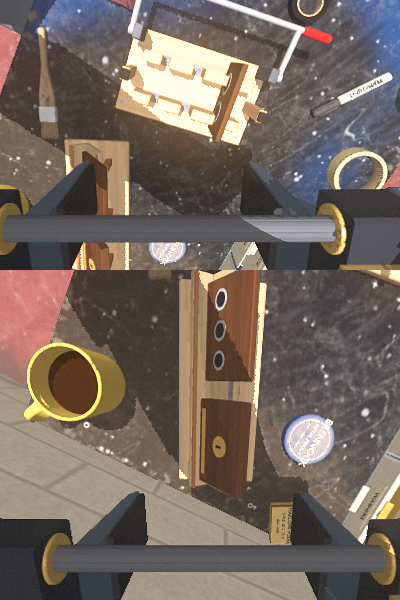

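The upper picture (second rack view) shows the whole rack. The lower one, over the easel, shows the thin panel at about (232,325) and the thick one at (225,440). I'll enlarge both to pick corner pixels.

Run:
```python
import cv2,numpy as np
a=cv2.imread('pics/w3.png')[0:237,270:366];b=cv2.imread('pics/w2.png')[80:215,260:430]
a=cv2.resize(a,None,fx=2.5,fy=2.5,interpolation=2);b=cv2.resize(b,None,fx=3.2,fy=3.2,interpolation=2)
o=np.zeros((600,800,3),np.uint8);o[:a.shape[0],:a.shape[1]]=a;o[:b.shape[0],250:250+b.shape[1]]=b
cv2.imwrite('pics/m2.png',o)
```

```text
(no output)
```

View pics/m2.png

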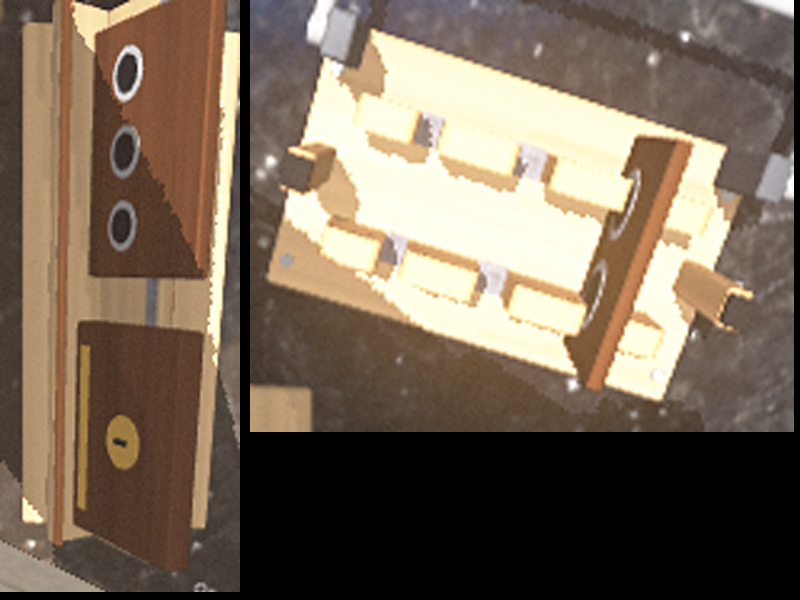

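The easel crop shows the thick panel's upper edge running from (195,330) to (177,569) and the thin panel's lower corner at (200,276). In the rack crop the notches are at (430,131) and (391,254) for the narrow slot, and (536,164) and (494,290) for the wide slot. Next I'll solve for the poses.

Run:
```python
from h import *; import pickle
c=pickle.load(open('w3.pkl','rb')); P=lambda x,y:(270+x/2.5-.3,y/2.5-.3)
r={}
for n,x,y,z in [('kTb1',203,330,99.6),('kTb2',187,570,99.6),('kTf1',187,330,107.7),('kTf2',167,568,107.7),('kBf1',80,322,38),('kBf2',74,525,38),('nTb',208,277,99.6),('nTf',195,276,104.2),('nBf',92,275,34.6)]:
    r[n]=onz(c,*P(x,y),z); print(n,r[n].round(1))
for a,b in [('kTb1','kTb2'),('kTf1','kTf2'),('kBf1','kBf2')]:
    d=r[b]-r[a];print(a,np.linalg.norm(d),np.degrees(np.arctan2(d[1],d[0])))
c2=pickle.load(open('w2.pkl','rb')); Q=lambda x,y:(260+(x-250)/3.2-.3,80+y/3.2-.3)
from scipy.optimize import least_squares
ob=[((725,147),(108,66),12),((663,398),(108,-66),12),((268,283),(-108,-66),12),((430,131),(-50,30),58),((391,254),(-50,-30),58),((536,164),(0,30),58),((494,290),(0,-30),58)]
W=np.array([onz(c2,*Q(*p),z)[:2] for p,_,z in ob]);M=np.array([m for _,m,_ in ob],float)
T=lambda p:M@np.array([[np.cos(p[2]),np.sin(p[2])],[-np.sin(p[2]),np.cos(p[2])]])+p[:2]
s=least_squares(lambda p:(T(p)-W).ravel(),[539,-31,.13]);print(s.x,np.degrees(s.x[2]));print((T(s.x)-W).round(1))
st=bot.read_state();print(st['joints'])
```

```text
kTb1 [ 537.3 -292.7   99.6]
kTb2 [ 585.  -393.4   99.6]
kTf1 [ 530.3 -295.8  107.7]
kTf2 [ 574.1 -394.3  107.7]
kBf1 [ 486.5 -318.2   38. ]
kBf2 [ 532.6 -417.6   38. ]
nTb [ 528.4 -272.4   99.6]
nTf [ 523.  -274.9  104.2]
nBf [ 481.4 -294.7   34.6]
kTb1 111.43471313591353 -64.66991787396388
kTf1 107.8373737720995 -66.03057181596445
kBf1 109.58157101029038 -65.13156922046656
[ 5.40704770e+02 -2.93682813e+01  2.03682352e-01] 11.670139139487846
[[12.2  6.8]
 [-0.9  1.4]
 [-2.3 -1.8]
 [-3.8 -1.4]
 [-0.7 -3.8]
 [-3.1 -0.4]
 [-1.3 -0.8]]
[-6.31731851e-01  2.50163523e-01  1.81803749e+00  2.37284692e-04
  1.07446286e+00 -1.11252064e+00]
```

>>> creep_tool(plan={"moves": [[34.5,17.7,20,0,0,0],[34.5,17.7,20,0,0,0],[34.5,17.7,20,0,0,0],[34.5,17.7,20,0,0,0.047],[0,0,7,0.1527,0,0],[0,0,7,0.1527,0,0],[0,0,7,0.1527,0,0],[0,0,0,0.1527,0,0]]}, aperture=0.5)

```text
t: 5.28
ee_pos: [532.4, -208.6, 159.1]
eef_rot: [-0.162, 0.513, 0.803, -0.256]
contact_force: [-1.3, 0.3, 0.7]
opening: 0.496
grasp_force: 0.0
```

>>> creep_tool(plan={"moves": [[0,0,0,0,0,0],[0,0,0,0,0,0]]})

```text
t: 5.52
ee_pos: [532.1, -209.4, 158.7]
eef_rot: [-0.161, 0.514, 0.804, -0.252]
contact_force: [-0.3, 0.3, -0.4]
opening: 0.502
grasp_force: 0.0
```

Add to h.py:
```python
def RT():
    s=bot.read_state();q=s['eef_rot'];return Ro.from_quat([q[1],q[2],q[3],q[0]]).as_matrix(),np.array(s['ee_pos']),s
def goto(target,tz=None,ty=None):
    R,p,s=RT(); 
    if tz is None: print('shift',(R.T@(np.array(target)-p)).round(1));return
    z=np.array(tz,float);z/=np.linalg.norm(z);y=np.array(ty,float);y-=z*(y@z);y/=np.linalg.norm(y)
    Rd=np.c_[np.cross(y,z),y,z]
    print('shift',(R.T@(np.array(target)-p)).round(1),'rotvec',Ro.from_matrix(R.T@Rd).as_rotvec().round(4))
```

Create look.py:
```python
from h import *; import sys,pickle
c=snap('wrist',sys.argv[1]+'.png');pickle.dump(c,open(sys.argv[1]+'.pkl','wb'))
```

```bash
python3 look.py w4
```

Run:
```python
from h import *
import pickle
u=np.array([.521,.240,.819]);goto(np.array([503.5,-223.5,101.9])+60*u,-u,[.744,.343,-.574])
print(RT()[2]['joints'])
c=pickle.load(open('w4.pkl','rb'));w=np.array([.419,-.908,0]);f=np.array([-.908,-.419,0]);n=.819*f+[0,0,.574]
m=np.array([503.5,-223.5,101.9])
for a in(-55,55):
  for t in (-4,4): print(proj(c,m+a*w+t*n))
cv2.imwrite('pics/m3.png',cv2.resize(cv2.imread('pics/w4.png')[60:340,160:480],None,fx=2,fy=2))
```

```text
shift [-0.6  6.9  4.9] rotvec [0.0033 0.0013 0.001 ]
[-0.24707626  0.48399898  1.79901463 -0.37569637  1.36869127 -0.50740603]
[333.19254157 148.75017038]
[323.04903959 148.73823998]
[331.30503658 273.08693751]
[322.35037649 273.09172394]
```

View pics/m3.png

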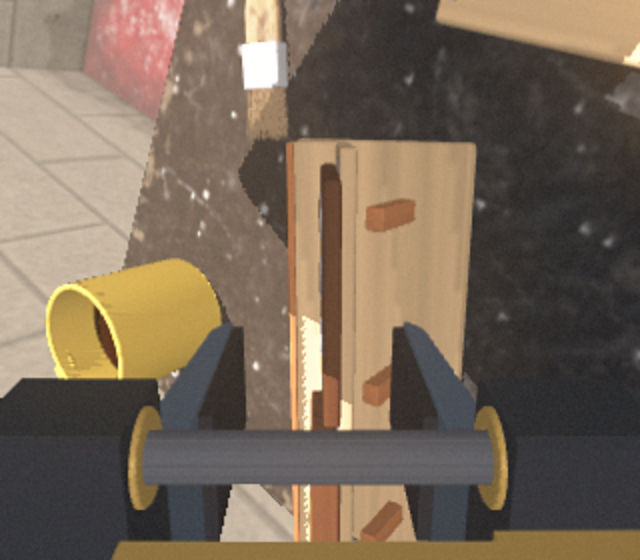

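The view shows the thin panel's upper edge at full-image (325,149–273), about 2 px left of the prediction (roughly 2 mm). I'll descend and grip.

>>> creep_tool(plan={"moves": [[-0.6,5,40,0,0,0],[0,0,30,0,0,0],[0,0,15,0,0,0],[0,0,7,0,0,0],[0,0,0,0,0,0]]})

```text
t: 6.2
ee_pos: [488.5, -231.3, 80.6]
eef_rot: [-0.162, 0.514, 0.804, -0.253]
contact_force: [0.9, 0.4, 0.1]
opening: 0.496
grasp_force: 0.0
```

>>> creep_tool(plan={"moves": [[0,0,0,0,0,0],[0,0,0,0,0,0],[0,0,0,0,0,0],[0,0,0,0,0,0],[0,0,0,0,0,0],[0,0,0,0,0,0]]}, aperture=0, force=20)

```text
t: 6.95
ee_pos: [488.2, -231.1, 80.1]
eef_rot: [-0.162, 0.514, 0.804, -0.253]
contact_force: [0.4, 1.2, 1.1]
opening: 0.084
grasp_force: 20.0
```

>>> creep_tool(plan={"moves": [[0,0,-50,0,0,0],[0,0,-50,0,0,0],[0,0,-50,0,0,0],[0,0,-20,-0.153,0,0],[0,0,0,-0.153,0,0],[0,0,0,-0.153,0,0],[0,0,0,-0.153,0,0],[0,0,0,0,0,0]]})

```text
t: 7.95
ee_pos: [575.2, -190.8, 219.7]
eef_rot: [0.0, 0.539, 0.842, 0.0]
contact_force: [0.5, -0.5, -0.3]
opening: 0.084
grasp_force: 20.0
```

Run:
```python
from h import *; import pickle
from scipy.optimize import least_squares
c2=pickle.load(open('w2.pkl','rb')); Q=lambda x,y:(260+(x-250)/3.2-.3,80+y/3.2-.3)
ob=[((663,398),(108,-66),12),((268,283),(-108,-66),12),((430,131),(-50,30),58),((391,254),(-50,-30),58),((536,164),(0,30),58),((494,290),(0,-30),58)]
W=np.array([onz(c2,*Q(*p),z)[:2] for p,_,z in ob]);M=np.array([m for _,m,_ in ob],float)
T=lambda p:M@np.array([[np.cos(p[2]),np.sin(p[2])],[-np.sin(p[2]),np.cos(p[2])]])+p[:2]
s=least_squares(lambda p:(T(p)-W).ravel(),[539,-31,.13]);print(s.x);print((T(s.x)-W).round(1))
p=s.x;rx=np.array([np.cos(p[2]),np.sin(p[2]),0]);print('thin slot',np.r_[p[:2],0]-50*rx)
goto(np.r_[p[:2],200]-50*rx,[0,0,-1],rx);print(RT()[1])
```

```text
[ 5.43184317e+02 -2.84614101e+01  1.85502385e-01]
[[ 0.8  0.2]
 [-1.4  0.8]
 [-0.9  0.5]
 [ 1.  -2.1]
 [-0.1  0.6]
 [ 0.6  0. ]]
thin slot [494.04213141 -37.68342629   0.        ]
shift [173.1  -9.8  19.7] rotvec [ 1.200e-03 -1.000e-04  2.457e-01]
[ 575.23827086 -190.84028487  219.71010499]
```

>>> creep_tool(plan={"moves": [[50,-3,0,0,0,0],[50,-3,0,0,0,0],[50,-3,0,0,0,0],[23,-1,20,0,0,0.123],[0,0,25,0,0,0.123],[0,0,25,0,0,0],[0,0,0,0,0,0]]})

```text
t: 8.82
ee_pos: [494.2, -36.9, 147.9]
eef_rot: [-0.002, 0.638, 0.77, -0.001]
contact_force: [-0.5, 0.6, -0.7]
opening: 0.088
grasp_force: 20.0
```

```bash
python3 look.py w5;  python3 - <<'E'
from h import *; import pickle
c=pickle.load(open('w5.pkl','rb'));R,p,s=RT();print(p,R.round(3).tolist(),s['grasp_force'])
x0=np.array([543.18,-28.46,0]);a=.1855;X=np.array([np.cos(a),np.sin(a),0]);Y=np.array([-X[1],X[0],0])
for m in[(-50,30,58),(0,30,58),(-50,55,12),(-108,66,12),(108,66,12)]: print(m,proj(c,x0+m[0]*X+m[1]*Y+[0,0,m[2]]).round())
for y in(-55,55): print('foot',y,proj(c,p+R@np.array([y,0,58.])).round())
cv2.imwrite('pics/m4.png',cv2.resize(c['image'][50:300,180:480,::-1],None,fx=2.4,fy=2.4,interpolation=2))
E
```

```text
[494.96472461 -37.127304   149.1062248 ] [[-0.187, 0.982, -0.002], [0.982, 0.187, -0.0], [0.0, -0.002, -1.0]] 19.999548196792603
(-50, 30, 58) [320. 174.]
(0, 30, 58) [375. 174.]
(-50, 55, 12) [320. 141.]
(-108, 66, 12) [262. 130.]
(108, 66, 12) [476. 131.]
foot -55 [320. 277.]
foot 55 [321. 149.]
```

View pics/m4.png

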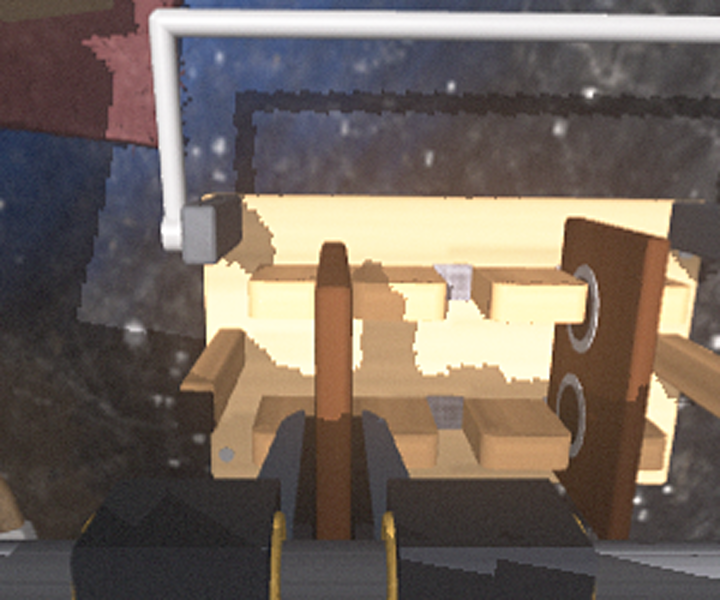

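The view shows the panel edge at crop x=334 (u≈319) over the narrow slot, predicted at u=320. The wide notch is at crop 467 (u≈375), matching its prediction, so the alignment is within 1 mm. Lowering now.

>>> creep_tool(plan={"moves": [[1,0.5,15,0.002,0,0],[0,0,15,0,0,0],[0,0,10,0,0,0],[0,0,5,0,0,0],[0,0,5,0,0,0],[0,0,0,0,0,0]]})

```text
t: 9.62
ee_pos: [495.2, -36.3, 99.2]
eef_rot: [-0.001, 0.638, 0.77, -0.0]
contact_force: [-0.2, 0.1, -1.6]
opening: 0.087
grasp_force: 20.0
```

>>> creep_tool(plan={"moves": [[0,0,6,0,0,0],[0,0,6,0,0,0],[0,0,6,0,0,0],[0,0,0,0,0,0]]})

```text
t: 10.12
ee_pos: [495.1, -36.2, 80.8]
eef_rot: [-0.001, 0.638, 0.77, -0.0]
contact_force: [0.7, 0.1, -1.2]
opening: 0.083
grasp_force: 20.0
```

>>> creep_tool(plan={"moves": [[0,0,4,0,0,0],[0,0,3,0,0,0],[0,0,2,0,0,0],[0,0,0,0,0,0]]})

```text
t: 10.62
ee_pos: [495.3, -36.2, 72.2]
eef_rot: [-0.0, 0.638, 0.77, -0.0]
contact_force: [-0.1, -0.5, -1.0]
opening: 0.087
grasp_force: 20.0
```

>>> creep_tool(plan={"moves": [[0,0,1.5,0,0,0],[0,0,1,0,0,0],[0,0,0,0,0,0],[0,0,0,0,0,0]]})

```text
t: 11.12
ee_pos: [495.3, -36.2, 69.9]
eef_rot: [-0.0, 0.638, 0.77, -0.0]
contact_force: [-0.1, 0.5, -0.5]
opening: 0.087
grasp_force: 20.0
```

>>> creep_tool(plan={"moves": [[0,0,1,0,0,0],[0,0,1,0,0,0],[0,0,0,0,0,0]]})

```text
t: 11.5
ee_pos: [495.7, -36.4, 68.9]
eef_rot: [-0.0, 0.638, 0.77, -0.0]
contact_force: [-7.8, -1.9, 22.1]
opening: 0.085
grasp_force: 20.0
```

>>> creep_tool(plan={"moves": [[0,0,1,0,0,0],[0,0,0,0,0,0]]})

```text
t: 11.75
ee_pos: [495.7, -36.5, 68.0]
eef_rot: [-0.0, 0.638, 0.77, -0.0]
contact_force: [-7.9, -2.2, 24.5]
opening: 0.085
grasp_force: 20.0
```

>>> creep_tool(plan={"moves": [[0,0,-1,0,0,0],[0,0,0,0,0,0],[0,0,0,0,0,0]]}, aperture=0.35)

```text
t: 12.12
ee_pos: [495.2, -36.2, 67.8]
eef_rot: [-0.0, 0.638, 0.77, -0.0]
contact_force: [-0.8, -0.7, 1.1]
opening: 0.344
grasp_force: 0.0
```

>>> creep_tool(plan={"moves": [[0,0,-20,0,0,0],[0,0,-40,0,0,0],[0,0,-50,0,0,0],[0,0,-20,0,0,0],[0,0,0,0,0,0]]})

```text
t: 12.75
ee_pos: [496.2, -36.3, 199.1]
eef_rot: [0.001, 0.638, 0.77, 0.001]
contact_force: [-0.4, -0.8, -0.5]
opening: 0.352
grasp_force: 0.0
```

Run:
```python
from h import *
u=np.array([.521,.240,.819]);goto(np.array([555.5,-345.4,104.7])+60*u,-u,[.744,.343,-.574])
goto(np.array([555.5,-345.4,104.7])+60*u,[0,0,-1],[.908,.419,0])
```

```text
shift [-306.3   34.1   45.5] rotvec [ 0.6096 -0.0739 -0.2375]
shift [-306.3   34.1   45.5] rotvec [ 0.0017  0.0008 -0.2453]
```

>>> creep_tool(plan={"moves": [[-51,5.7,0,0,0,0],[-51,5.7,0,0,0,0],[-51,5.7,0,0,0,0],[-51,5.7,0,0,0,0],[-51,5.7,0,0,0,-0.06],[-51,2,0,0,0,-0.185],[0,0,10,0.15,0,0],[0,0,12,0.153,0,0]]}, aperture=0.55)

```text
t: 13.75
ee_pos: [582.9, -332.1, 174.1]
eef_rot: [-0.083, 0.533, 0.832, -0.129]
contact_force: [-0.7, 0.2, -0.9]
opening: 0.552
grasp_force: 0.0
```

>>> creep_tool(plan={"moves": [[0,0,12,0.153,0,0],[0,0,0,0.153,0,0],[0,0,0,0,0,0],[0,0,0,0,0,0]]})

```text
t: 14.25
ee_pos: [580.0, -332.6, 163.4]
eef_rot: [-0.162, 0.514, 0.804, -0.252]
contact_force: [-0.6, 0.9, 0.3]
opening: 0.554
grasp_force: 0.0
```

```bash
python3 look.py w6
```

Run:
```python
from h import *
import pickle
u=np.array([.521,.240,.819]);m=np.array([555.5,-345.4,104.7]);goto(m+60*u,-u,[.744,.343,-.574])
c=pickle.load(open('w6.pkl','rb'));w=np.array([.419,-.908,0]);f=np.array([-.908,-.419,0]);n=.819*f+[0,0,.574]
for a in(-55,55):
  for t in (-7,7): print(proj(c,m+a*w+t*n))
cv2.imwrite('pics/m5.png',cv2.resize(cv2.imread('pics/w6.png')[60:340,160:480],None,fx=2,fy=2))
```

```text
shift [-1.1 11.7  4.5] rotvec [ 0.0037 -0.0008  0.0002]
[342.89254616 149.8080759 ]
[325.10304737 149.79616602]
[339.9520708  274.41559334]
[324.23657862 274.43362469]
```

View pics/m5.png

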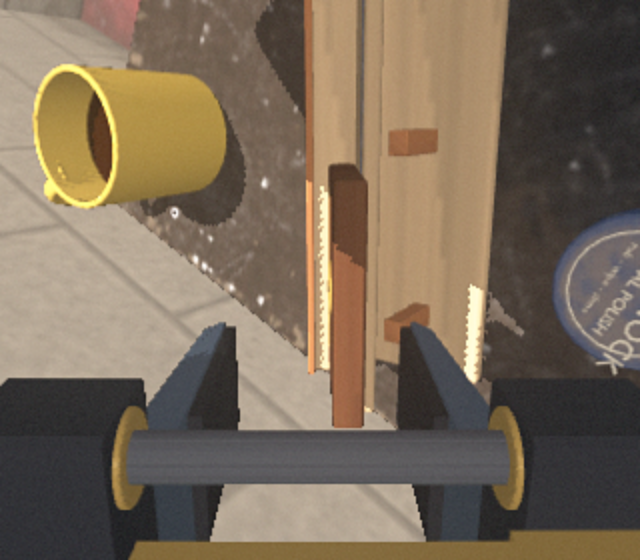

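The thick panel's upper edge is at full-image u=326–343, v=150–273, within 1 px of the prediction. I'll grip it.

>>> creep_tool(plan={"moves": [[-1,12.2,10,0.0037,0,0],[0,0,30,0,0,0],[0,0,30,0,0,0],[0,0,15,0,0,0],[0,0,6.5,0,0,0],[0,0,0,0,0,0]]})

```text
t: 15.05
ee_pos: [542.3, -351.6, 82.8]
eef_rot: [-0.163, 0.514, 0.803, -0.254]
contact_force: [0.1, 0.2, 0.2]
opening: 0.552
grasp_force: 0.0
```

>>> creep_tool(plan={"moves": [[0,0,0,0,0,0],[0,0,0,0,0,0],[0,0,0,0,0,0],[0,0,0,0,0,0],[0,0,0,0,0,0],[0,0,0,0,0,0]]}, aperture=0, force=28)

```text
t: 15.8
ee_pos: [542.1, -351.4, 82.7]
eef_rot: [-0.163, 0.514, 0.803, -0.254]
contact_force: [1.6, 1.5, 0.9]
opening: 0.151
grasp_force: 28.0
```

>>> creep_tool(plan={"moves": [[0,0,-50,0,0,0],[0,0,-50,0,0,0],[0,0,-50,0,0,0],[0,0,-20,-0.153,0,0],[0,0,0,-0.153,0,0],[0,0,0,-0.153,0,0],[0,0,0,-0.153,0,0],[0,0,0,0,0,0]]})

```text
t: 16.8
ee_pos: [629.3, -311.3, 221.9]
eef_rot: [-0.001, 0.54, 0.842, -0.001]
contact_force: [0.0, 0.5, -1.7]
opening: 0.154
grasp_force: 28.0
```

Run:
```python
from h import *
a=.1855;rx=np.array([np.cos(a),np.sin(a),0]);goto([543.7,-27.5,200],[0,0,-1],rx);print(RT()[1])
```

```text
shift [293.7  40.5  22. ] rotvec [-0.0018 -0.0004  0.2445]
[ 629.34067233 -311.3458363   221.90746184]
```

>>> creep_tool(plan={"moves": [[53,7.3,0,0,0,0],[53,7.3,0,0,0,0],[53,7.3,0,0,0,0],[53,7.3,0,0,0,0],[53,7.3,0,0,0,0],[28.7,4,10,0,0,0.123],[0,0,25,0,0,0.1215],[0,0,20,0,0,0]]})

```text
t: 17.8
ee_pos: [544.6, -26.1, 165.9]
eef_rot: [-0.001, 0.638, 0.77, -0.002]
contact_force: [-0.4, -0.4, -0.8]
opening: 0.153
grasp_force: 28.0
```

>>> creep_tool(plan={"moves": [[0,0,0,0,0,0],[0,0,0,0,0,0]]})

```text
t: 18.05
ee_pos: [545.2, -26.8, 167.3]
eef_rot: [-0.0, 0.638, 0.77, -0.001]
contact_force: [-0.1, -0.8, -1.7]
opening: 0.152
grasp_force: 28.0
```

```bash
python3 look.py w7;  python3 - <<'E'
from h import *; import pickle
c=pickle.load(open('w7.pkl','rb'));R,p,s=RT();print(p,R.round(3).tolist())
x0=np.array([543.18,-28.46,0]);a=.1855;X=np.array([np.cos(a),np.sin(a),0]);Y=np.array([-X[1],X[0],0])
print(((p-x0)@X,(p-x0)@Y))
for m in[(-8.5,30,58),(8.5,30,58),(-8.5,-30,58),(8.5,-30,58)]: print(m,proj(c,x0+m[0]*X+m[1]*Y+[0,0,m[2]]).round())
for z in(-27,58): print('foot',z,proj(c,p+R@np.array([55,-7,z])).round(),proj(c,p+R@np.array([55,7,z])).round())
cv2.imwrite('pics/m6.png',cv2.resize(c['image'][50:300,180:480,::-1],None,fx=2.4,fy=2.4,interpolation=2))
E
```

```text
[545.25319004 -26.88802156 167.51639559] [[-0.187, 0.982, -0.001], [0.982, 0.187, -0.001], [-0.001, -0.001, -1.0]]
(np.float64(2.3275552382319447), np.float64(1.1626348420742731))
(-8.5, 30, 58) [308. 170.]
(8.5, 30, 58) [326. 170.]
(-8.5, -30, 58) [309. 229.]
(8.5, -30, 58) [326. 229.]
foot -27 [306. 168.] [334. 168.]
foot 58 [310. 149.] [329. 149.]
```

View pics/m6.png

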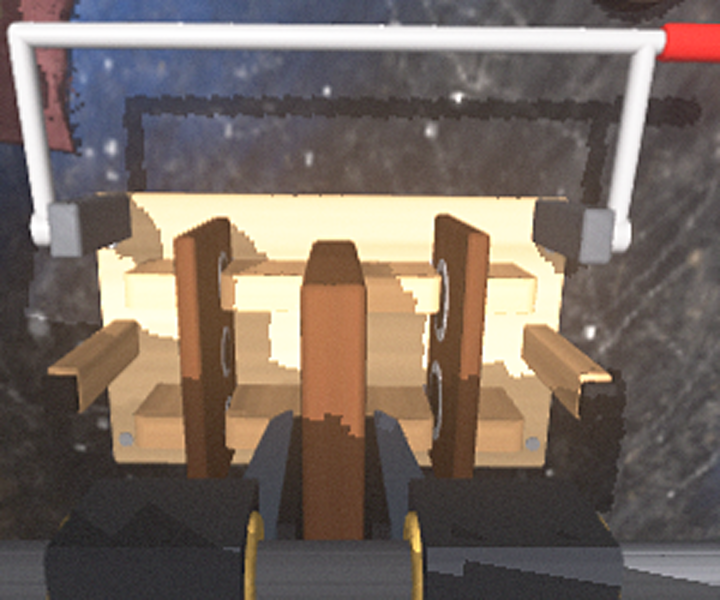

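The view shows the thick panel's foot at crop x=333 and the rack's middle at 331, so it's about 1 mm too far +x. The thin panel stands straight in its slot. I'll correct by 1.2 mm and lower.

>>> creep_tool(plan={"moves": [[0,-1.2,20,0,0,0],[0,0,20,0,0,0],[0,0,12,0,0,0],[0,0,8,0,0,0],[0,0,5,0,0,0],[0,0,0,0,0,0]]})

```text
t: 18.85
ee_pos: [543.4, -27.1, 101.7]
eef_rot: [-0.001, 0.638, 0.77, -0.001]
contact_force: [-0.4, 0.1, -2.1]
opening: 0.157
grasp_force: 28.0
```

>>> creep_tool(plan={"moves": [[0,0,8,0,0,0],[0,0,8,0,0,0],[0,0,6,0,0,0],[0,0,4,0,0,0],[0,0,0,0,0,0]]})

```text
t: 19.48
ee_pos: [543.2, -27.1, 75.4]
eef_rot: [-0.001, 0.638, 0.77, -0.001]
contact_force: [-0.3, 0.0, -1.6]
opening: 0.151
grasp_force: 28.0
```

>>> creep_tool(plan={"moves": [[0,0,2,0,0,0],[0,0,1.5,0,0,0],[0,0,1,0,0,0],[0,0,0,0,0,0]]})

```text
t: 19.98
ee_pos: [543.3, -27.1, 71.2]
eef_rot: [-0.001, 0.638, 0.77, -0.001]
contact_force: [0.5, 0.1, -1.4]
opening: 0.15
grasp_force: 28.0
```

>>> creep_tool(plan={"moves": [[0,0,1,0,0,0],[0,0,0,0,0,0]]})

```text
t: 20.23
ee_pos: [543.4, -27.1, 70.3]
eef_rot: [-0.0, 0.638, 0.77, -0.0]
contact_force: [-0.3, 0.1, -0.2]
opening: 0.152
grasp_force: 28.0
```

>>> creep_tool(plan={"moves": [[0,0,1,0,0,0],[0,0,0.8,0,0,0],[0,0,0,0,0,0]]})

```text
t: 20.6
ee_pos: [544.0, -27.3, 70.0]
eef_rot: [-0.0, 0.638, 0.77, -0.0]
contact_force: [-9.6, -1.1, 30.5]
opening: 0.155
grasp_force: 28.1
```

>>> creep_tool(plan={"moves": [[0,0,-1.5,0,0,0],[0,0,0,0,0,0],[0,0,0,0,0,0]]}, aperture=0.3)

```text
t: 20.98
ee_pos: [543.2, -27.1, 69.7]
eef_rot: [-0.001, 0.638, 0.77, -0.001]
contact_force: [-0.9, 0.2, -1.0]
opening: 0.299
grasp_force: 0.0
```

>>> creep_tool(plan={"moves": [[0,0,-20,0,0,0],[0,0,-40,0,0,0],[0,0,-50,0,0,0],[0,0,-20,0,0,0],[0,0,0,0,0,0]]})

```text
t: 21.6
ee_pos: [544.3, -27.1, 201.1]
eef_rot: [0.001, 0.638, 0.77, 0.0]
contact_force: [0.6, 0.6, -0.7]
opening: 0.302
grasp_force: 0.0
```

```bash
python3 look.py w8
```

Run:
```python
from h import *; import pickle
C={n:pickle.load(open(n+'.pkl','rb')) for n in('w1','w2','w8')};C['side']=snap('side','s8.png');C['top']=snap('top','t8.png')
x0=np.array([543.2,-28.46,0])+1*np.array([.98,.18,0]);a=.1855;X=np.array([np.cos(a),np.sin(a),0]);Y=np.array([-X[1],X[0],0])
g={k:x0+129*X+(56+65.5*np.cos(2.596-k))*Y+np.array([0,0,70+65.5*np.sin(2.596-k)]) for k in(2.,2.1,2.2,2.3,2.4,2.5)}
S={}
for n,c in C.items():
    h=cv2.cvtColor(c['image'],cv2.COLOR_RGB2HSV);m=((h[...,0]<6)|(h[...,0]>174))&(h[...,1]>200)&(h[...,2]>120)
    k,l,st,ce=cv2.connectedComponentsWithStats(m.astype(np.uint8));p=proj(c,g[2.3])
    j=[i for i in range(1,k) if st[i,4]>15 and np.linalg.norm(ce[i]-p)<60]
    print(n,p.round(),[(st[i].tolist(),ce[i].round(1).tolist()) for i in j])
    if j: S[n]=ce[max(j,key=lambda i:st[i,4])]
ks=list(S)
for i in range(len(ks)):
    for j in range(i):
        A,r=tri(C[ks[i]],S[ks[i]],C[ks[j]],S[ks[j]]);d=A-x0;print(ks[i],ks[j],A.round(1),np.round(r,1),'rack',round(d@X,1),round(d@Y,1),'rad',np.hypot(d@Y-56,A[2]-70).round(1),'k',round(2.596-np.arctan2(A[2]-70,d@Y-56),3))
print(RT()[1])
```

```text
w1 [425. 183.] []
w2 [470.  94.] []
w8 [465.  71.] []
side [261. 230.] []
top [247. 147.] []
[542.78685103 -27.01632241 198.58695947]
```

Create key.py:
```python
from h import *; import pickle,sys
x0=np.array([543.2,-28.46,0])+1*np.array([.98,.18,0]);a=.1855;X=np.array([np.cos(a),np.sin(a),0]);Y=np.array([-X[1],X[0],0])
def G(k,x=129): return x0+x*X+(56+65.5*np.cos(2.596-k))*Y+np.array([0,0,70+65.5*np.sin(2.596-k)])
def red(c,p,rad=60):
    im=c['image'].astype(int);m=(im[...,0]>110)&(im[...,0]>2.2*im[...,1])&(im[...,0]>2.2*im[...,2])
    k,l,st,ce=cv2.connectedComponentsWithStats(m.astype(np.uint8))
    j=[i for i in range(1,k) if st[i,4]>12 and np.linalg.norm(ce[i]-p)<rad]
    if not j: return None
    i=max(j,key=lambda i:st[i,4]);return st[i].tolist(),ce[i]
```

Run:
```python
from key import *
C={n:pickle.load(open(n+'.pkl','rb')) for n in('w1','w2','w8')};C['side']=snap('side');C['top']=snap('top')
S={}
for n,c in C.items():
    r=red(c,proj(c,G(2.3)));print(n,proj(c,G(2.3)).round(),r, c['image'][tuple(proj(c,G(2.3)).astype(int)[::-1])])
    if r:S[n]=r[1]
ks=list(S)
for i in range(len(ks)):
    for j in range(i):
        A,r=tri(C[ks[i]],S[ks[i]],C[ks[j]],S[ks[j]]);d=A-x0;print(ks[i],ks[j],A.round(1),np.round(r,1),'rack',round(d@X,1),round(d@Y,1),'rad',np.hypot(d@Y-56,A[2]-70).round(1),'k',round(2.596-np.arctan2(A[2]-70,d@Y-56),3))
```

```text
w1 [425. 183.] ([410, 175, 27, 15, 226], array([423.34513274, 181.92477876])) [255  78  74]
w2 [470.  94.] ([452, 86, 31, 18, 288], array([467.11805556,  94.91319444])) [255  78  72]
w8 [465.  71.] ([438, 66, 46, 15, 587], array([460.9011925 ,  72.79727428])) [255  78  72]
side [261. 230.] ([252, 231, 17, 6, 90], array([260.22222222, 233.83333333])) [15 19 20]
top [247. 147.] ([246, 141, 5, 13, 50], array([248.02, 146.82])) [255  84  78]
w2 w1 [649.6 112.   80.6] [0.1 0.1] rack 129.5 118.5 rad 63.3 k 2.428
w8 w1 [649.9 112.   80. ] [0.2 0.2] rack 129.8 118.4 rad 63.2 k 2.437
w8 w2 [648.6 111.3  83.5] [0. 0.] rack 128.4 117.9 rad 63.3 k 2.381
side w1 [650.9 111.9  78.1] [0.4 0.4] rack 130.8 118.1 rad 62.7 k 2.466
side w2 [650.8 112.6  78.5] [0.3 0.3] rack 130.8 118.8 rad 63.4 k 2.461
side w8 [651.  112.4  78.4] [0.2 0.2] rack 130.9 118.5 rad 63.1 k 2.462
top w1 [651.2 112.1  76.9] [0.3 0.3] rack 131.1 118.2 rad 62.6 k 2.486
top w2 [650.7 112.3  78.8] [0.4 0.4] rack 130.6 118.5 rad 63.1 k 2.456
top w8 [651.2 112.4  77.4] [0.2 0.2] rack 131.1 118.5 rad 62.9 k 2.478
top side [651.2 112.1  78.3] [0.1 0.1] rack 131.0 118.2 rad 62.8 k 2.463
```

Run:
```python
from key import *
C=pickle.load(open('w1.pkl','rb'));t=snap('top')
print(tri(C,(365,110),t,(229.7,186)),tri(C,(470,75),t,(200,163)))
goto([650.5,112.2,150],[0,0,-1],Y);print(X,Y,RT()[2]['joints'])
```

```text
(array([520.09060017, 151.19971179, 151.50062429]), [np.float64(1.6528494372339106), np.float64(1.6528494372337739)]) (array([575.25379447, 216.62732355, 215.09319964]), [np.float64(2.8464534593061153), np.float64(2.8464534593060757)])
shift [116.7 131.8  48.4] rotvec [-0.0021 -0.003  -1.5688]
[0.98284415 0.18443798 0.        ] [-0.18443798  0.98284415  0.        ] [-9.24605135e-02  1.55231572e-01  2.05757023e+00 -3.98675688e-04
  9.32086520e-01 -2.79698998e-01]
```

>>> creep_tool(plan={"moves": [[29.2,33,0,0,0,0],[29.2,33,0,0,0,0],[29.2,33,0,0,0,0],[29.2,33,0,0,0,0],[0,0,0,0,0,0.18],[0,0,0,0,0,0.18],[0,0,0,0,0,0.18],[0,0,0,0,0,0.18]]}, aperture=0.35)

```text
t: 22.9
ee_pos: [651.1, 112.3, 198.7]
eef_rot: [-0.001, 0.87, 0.494, -0.001]
contact_force: [0.0, -0.1, 0.2]
opening: 0.349
grasp_force: 0.0
```

>>> creep_tool(plan={"moves": [[0,0,0,0,0,0.17],[0,0,0,0,0,0.17],[0,0,0,0,0,0.17],[0,0,0,0,0,0.17],[0,0,0,0,0,0.17],[0,0,0,0.175,0,0],[0,0,0,0.175,0,0],[0,0,0,0,0,0]]})

```text
t: 23.9
ee_pos: [651.2, 110.5, 198.2]
eef_rot: [-0.173, 0.98, 0.091, -0.018]
contact_force: [-1.0, -0.5, 0.2]
opening: 0.35
grasp_force: 0.0
```

Run:
```python
from key import *
z=-np.cos(.35)*np.array([0,0,1])+np.sin(.35)*Y; s=np.array([650.7,112.2,79])
goto(s-45*z,z,-Y);print(RT()[1],RT()[2]['joints'])
```

```text
shift [ 0.1 39.2 67.5] rotvec [-0.0005  0.0036 -0.0014]
[651.23157485 110.45672084 198.15937972] [-0.00504551  0.36937689  1.81415114  0.39473834  1.06551183  1.1694253 ]
```

>>> creep_tool(plan={"moves": [[0,19.6,33,0,0,0],[0,19.6,34,0,0,0],[0,0,0,0,0,0],[0,0,0,0,0,0]]})

```text
t: 24.4
ee_pos: [654.4, 99.2, 124.5]
eef_rot: [-0.173, 0.98, 0.093, -0.017]
contact_force: [-0.3, 0.1, 0.7]
opening: 0.354
grasp_force: 0.0
```

```bash
python3 look.py w9
```

Run:
```python
from key import *
c=pickle.load(open('w9.pkl','rb'));s=np.array([650.7,112.2,79]);print(proj(c,s),proj(c,s-19*X),proj(c,s+19*X),red(c,proj(c,s)))
R,p,_=RT();print((R.T@(s-p)).round(1))
```

```text
[323.00366571 221.1844951 ] [322.84039083 243.42673085] [323.17415578 197.88252761] ([316, 200, 15, 48, 679], array([322.95729013, 223.57584683]))
[-1.5  3.  47.8]
```

>>> creep_tool(plan={"moves": [[-2,3,20,0,0,0],[0,0,25,0,0,0],[0,0,15,0,0,0],[0,0,6,0,0,0],[0,0,0,0,0,0]]})

```text
t: 25.08
ee_pos: [648.0, 117.9, 59.9]
eef_rot: [-0.173, 0.98, 0.092, -0.017]
contact_force: [0.1, 0.2, -0.0]
opening: 0.349
grasp_force: 0.0
```

>>> creep_tool(plan={"moves": [[0,0,0,0,0,0],[0,0,0,0,0,0],[0,0,0,0,0,0],[0,0,0,0,0,0]]}, aperture=0, force=15)

```text
t: 25.58
ee_pos: [648.4, 117.9, 60.7]
eef_rot: [-0.173, 0.98, 0.092, -0.017]
contact_force: [0.7, 2.7, 1.5]
opening: 0.125
grasp_force: 15.0
```

Run:
```python
from key import *
R,p,s=RT();g=p-19*R[:,2];d=g-x0;print(g.round(1),'rack',(d@X).round(1),(d@Y).round(1),'rad',np.hypot(d@Y-56,g[2]-70),np.hypot(d@Y-54,g[2]-70))
```

```text
[649.7 111.4  78.5] rack 129.5 117.9 rad 62.45859733964583 64.44045362078319
```

Create arc.py:
```python
from key import *
# rows for the next n steps of the arc from the present pose; args: n, final phi, final tilt, hinge y
n,pf,tf,hy=int(sys.argv[1]),*map(float,sys.argv[2:5])
R,p,s=RT();g=p-19*R[:,2];d=g-x0;y,z=d@Y,g[2];ph=np.arctan2(z-70,y-hy);r=np.hypot(z-70,y-hy)
t0=np.arctan2(R[:,2]@Y,-R[2,2]);print('phi',ph.round(3),'rad',r.round(1),'tilt',t0.round(3),'x',(d@X).round(1))
C=np.array([y,z])+19*np.array([np.sin(t0),-np.cos(t0)]);t=t0
for i in range(1,n+1):
    f=ph+(pf-ph)*i/n;rr=r+(65.5-r)*min(1,i/n);t2=t0+(tf-t0)*i/n
    N=np.array([hy,70])+rr*np.array([np.cos(f),np.sin(f)])+19*np.array([np.sin(t2),-np.cos(t2)])
    D=N-C; print('0 %.1f %.1f %.3f 0 0;'%(-D[0]*np.cos(t)-D[1]*np.sin(t), D[0]*np.sin(t)-D[1]*np.cos(t), t2-t),end='')
    C=N;t=t2
print()
```

```bash
python3 arc.py 4 .93 0 53
```

```text
phi 0.131 rad 65.4 tilt 0.35 x 129.5
0 0.1 -13.0 -0.088 0 0;0 3.8 -13.0 -0.088 0 0;0 7.4 -11.8 -0.088 0 0;0 10.5 -9.7 -0.088 0 0;
```

>>> creep_tool(plan={"moves": [[0,0.1,-13,-0.088,0,0],[0,3.8,-13,-0.088,0,0],[0,0,0,0,0,0]]})

```text
t: 25.95
ee_pos: [650.2, 107.3, 85.1]
eef_rot: [-0.086, 0.992, 0.094, -0.009]
contact_force: [-2.8, 6.4, 6.1]
opening: 0.124
grasp_force: 15.0
```

>>> creep_tool(plan={"moves": [[0,7.4,-11.8,-0.088,0,0],[0,10.5,-9.7,-0.088,0,0],[0,0,0,0,0,0]]})

```text
t: 26.32
ee_pos: [654.8, 87.4, 104.6]
eef_rot: [0.001, 0.996, 0.094, 0.0]
contact_force: [-5.0, 9.8, 15.1]
opening: 0.127
grasp_force: 15.0
```

```bash
python3 arc.py 4 1.75 0 53
```

```text
phi 0.927 rad 67.1 tilt -0.002 x 130.0
0 12.0 -6.7 0.000 0 0;0 13.0 -4.1 0.000 0 0;0 13.5 -1.3 0.000 0 0;0 13.4 1.4 0.000 0 0;
```

```bash
sed -i 's/\b70\b/71.5/g' arc.py; python3 arc.py 4 1.75 0 54
```

```text
phi 0.925 rad 65.3 tilt -0.002 x 130.0
0 11.5 -7.0 0.000 0 0;0 12.7 -4.5 0.000 0 0;0 13.3 -1.8 0.000 0 0;0 13.4 1.0 0.000 0 0;
```

>>> creep_tool(plan={"moves": [[0,11,-8,0,0,0],[0,12.7,-4.5,0,0,0],[0,0,0,0,0,0]]})

```text
t: 26.7
ee_pos: [659.2, 62.3, 116.4]
eef_rot: [0.001, 0.996, 0.094, -0.0]
contact_force: [-2.0, 1.4, 11.6]
opening: 0.128
grasp_force: 15.0
```

>>> creep_tool(plan={"moves": [[0,13.3,-1.8,0,0,0],[0,13.4,1,0,0,0],[0,0,0,0,0,0]]})

```text
t: 27.08
ee_pos: [663.9, 35.5, 116.4]
eef_rot: [0.001, 0.996, 0.094, -0.001]
contact_force: [-0.4, -3.1, 5.2]
opening: 0.127
grasp_force: 15.0
```

```bash
python3 arc.py 4 2.5 0 54
```

```text
phi 1.776 rad 65.3 tilt -0.002 x 129.5
0 11.3 3.4 0.001 0 0;0 10.5 5.4 0.001 0 0;0 9.4 7.2 0.001 0 0;0 7.9 8.8 0.001 0 0;
```

>>> creep_tool(plan={"moves": [[0,11.3,3.4,0,0,0],[0,10.5,5.4,0,0,0],[0,0,0,0,0,0]]})

```text
t: 27.45
ee_pos: [667.7, 14.4, 107.1]
eef_rot: [0.001, 0.996, 0.094, -0.001]
contact_force: [-0.2, -2.1, 0.7]
opening: 0.126
grasp_force: 15.0
```

>>> creep_tool(plan={"moves": [[0,9.4,7.2,0,0,0],[0,0,0,0,0,0]]})

```text
t: 27.7
ee_pos: [669.3, 5.4, 99.9]
eef_rot: [0.001, 0.996, 0.094, -0.001]
contact_force: [0.1, -1.5, -0.5]
opening: 0.128
grasp_force: 15.0
```

```bash
python3 arc.py 3 2.6 0 54
```

```text
phi 2.318 rad 64.6 tilt -0.002 x 129.3
0 4.4 4.1 0.001 0 0;0 4.1 4.6 0.001 0 0;0 3.6 4.9 0.001 0 0;
```

>>> creep_tool(plan={"moves": [[0,4.4,4.1,0,0,0],[0,4.1,4.6,0,0,0],[0,0,0,0,0,0]]})

```text
t: 28.08
ee_pos: [671.0, -2.7, 91.4]
eef_rot: [0.001, 0.996, 0.094, -0.001]
contact_force: [-1.6, -0.2, -1.6]
opening: 0.13
grasp_force: 15.0
```

>>> creep_tool(plan={"moves": [[0,2.4,3.2,0,0,0],[0,0,0,0,0,0]]})

```text
t: 28.32
ee_pos: [671.4, -4.9, 88.4]
eef_rot: [0.001, 0.996, 0.094, -0.001]
contact_force: [-1.5, -0.2, -0.8]
opening: 0.129
grasp_force: 15.0
```

>>> creep_tool(plan={"moves": [[0,0.6,1.2,0,0,0],[0,0,0,0,0,0]]})

```text
t: 28.58
ee_pos: [671.6, -5.5, 87.5]
eef_rot: [0.001, 0.996, 0.094, -0.001]
contact_force: [-2.7, -0.1, -0.3]
opening: 0.128
grasp_force: 15.0
```

```bash
python3 arc.py 1 2.6 0 54
```

```text
phi 2.575 rad 65.2 tilt -0.002 x 129.4
0 1.1 1.3 0.002 0 0;
```

>>> creep_tool(plan={"moves": [[0,0.7,1,0,0,0],[0,0,0,0,0,0]]})

```text
t: 28.82
ee_pos: [671.7, -6.1, 86.5]
eef_rot: [0.001, 0.996, 0.094, -0.001]
contact_force: [-3.8, -0.0, 0.8]
opening: 0.124
grasp_force: 15.0
```

>>> creep_tool(plan={"moves": [[0,0.6,1,0,0,0],[0,0,0,0,0,0]]})

```text
t: 29.08
ee_pos: [671.8, -6.7, 85.4]
eef_rot: [0.001, 0.996, 0.094, -0.001]
contact_force: [-3.9, 1.2, -0.3]
opening: 0.128
grasp_force: 15.0
```

>>> creep_tool(plan={"moves": [[0,0.5,1,0,0,0],[0,0,0,0,0,0]]})

```text
t: 29.32
ee_pos: [671.9, -7.2, 84.4]
eef_rot: [0.001, 0.996, 0.094, -0.001]
contact_force: [-4.3, 0.2, 0.6]
opening: 0.129
grasp_force: 15.0
```

>>> creep_tool(plan={"moves": [[0,0.5,1,0,0,0],[0,0,0,0,0,0]]})

```text
t: 29.58
ee_pos: [672.0, -7.3, 84.0]
eef_rot: [0.001, 0.996, 0.094, -0.001]
contact_force: [-8.3, 3.7, 9.2]
opening: 0.123
grasp_force: 15.0
```

>>> creep_tool(plan={"moves": [[0,0.5,1,0,0,0],[0,0,0,0,0,0]]})

```text
t: 29.82
ee_pos: [672.4, -7.4, 83.5]
eef_rot: [0.001, 0.996, 0.094, -0.001]
contact_force: [-9.8, 7.3, 14.4]
opening: 0.128
grasp_force: 15.0
```

>>> creep_tool(plan={"moves": [[0,0.5,1,0,0,0],[0,0,0,0,0,0]]})

```text
t: 30.08
ee_pos: [672.7, -7.4, 82.7]
eef_rot: [0.0, 0.996, 0.094, -0.0]
contact_force: [-8.9, 11.6, 16.0]
opening: 0.125
grasp_force: 15.0
```

>>> creep_tool(plan={"moves": [[0,-0.5,-1,0,0,0],[0,-0.3,-0.5,0,0,0],[0,0,0,0,0,0],[0,0,0,0,0,0]]}, aperture=0.35)

```text
t: 30.58
ee_pos: [672.2, -8.0, 82.9]
eef_rot: [0.001, 0.996, 0.094, -0.001]
contact_force: [-0.2, 0.5, 0.4]
opening: 0.352
grasp_force: 0.0
```

>>> creep_tool(plan={"moves": [[0,0,-20,0,0,0],[0,0,-50,0,0,0],[0,0,-50,0,0,0],[0,0,-40,0,0,0],[20,0,0,0,0,0],[0,0,0,0,0,0]]})

```text
t: 31.32
ee_pos: [692.7, -3.7, 244.7]
eef_rot: [0.001, 0.996, 0.094, 0.0]
contact_force: [-0.8, -0.0, -0.6]
opening: 0.353
grasp_force: 0.0
```

```bash
python3 look.py w10
```

Run:
```python
from key import *
C={'w10':pickle.load(open('w10.pkl','rb')),'side':snap('side','s10.png'),'top':snap('top','t10.png')}
g=x0+129*X-2.2*Y+[0,0,104];S={}
for n,c in C.items():
    r=red(c,proj(c,g));print(n,proj(c,g).round(1),r)
    if r:S[n]=r[1]
ks=list(S)
for i in range(len(ks)):
    for j in range(i):
        A,r=tri(C[ks[i]],S[ks[i]],C[ks[j]],S[ks[j]]);d=A-x0;print(ks[i],ks[j],A.round(1),np.round(r,1),'rack',(d@X).round(1),(d@Y).round(1))
print(RT()[1],RT()[2]['joints'])
```

```text
w10 [317.4 209.5] ([313, 194, 11, 34, 277], array([318.00722022, 211.48736462]))
side [262.6 201.9] ([255, 199, 15, 6, 78], array([262.32051282, 201.82051282]))
top [287.3 137.5] None
side w10 [670.8  -7.1 104.6] [1.5 1.5] rack 128.4 -2.6
[691.15425924  -3.83121416 242.80728662] [-0.03840236  0.33603346  1.7360742  -0.00251311  1.0714506   1.34530689]
```

```bash
python3 -c "
from rig import bot
print(bot.sign_off())"
```

```text
the job is handed in; nothing more can be done
None
```

The job is handed in at about 31 s of the 72 s allowed: both panels are seated in their slots (estimated 2–4 mm off centre across the rails) and the keeper is closed with its sleeve measured at z ≈ 104.6 mm; I took no final picture of the panels or of the things round about.

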